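# Unstack the sharpening stones into their holders

## Task

Take the stack of sharpening stones apart and lay each stone flat, right way up, in the recess of the wooden holder cut to its shape and size. Set the stones down gently rather than dropping them, and leave the oil bottle and the amber jar standing where they are.

Things in the scene. Friction and masses are not known exactly. Their poses are not given: they have to be found in the camera images.
- long_stone: grey bench stone, a bar 160 x 55 x 28 mm (x, y, z), about 0.6 kg; lies on the bench as the bottom of the stack. Origin: centre of its underside; x along its length, z up.
- medium_stone: pale bench stone, a bar 110 x 50 x 25 mm (x, y, z), about 0.33 kg; lies loose on the long stone, turned up to 0.25 rad to it. Origin: centre of its underside; x along its length, z up.
- puck: grey round stone, a disc 56 mm in diameter and 25 mm thick, about 0.15 kg; lies loose on the medium stone. Origin: centre of its underside; z up.
- block: small pale dressing block, 50 x 26 x 25 mm (x, y, z), about 0.08 kg; lies loose on the round stone as the top of the stack. Origin: centre of its underside; x along its length, z up.
- long_holder: the longest wooden holder, 194 x 89 mm, with a recess 174 x 69 mm for the long stone; 15 mm high; its recess, lined with grey felt, has a flat, hard floor 9 mm above the table and a rim 6 mm above that floor. Origin: centre of its underside, directly below the recess's centre. x along its length, y across, z up. Fixed to the bench.
- medium_holder: the middle wooden holder, 144 x 84 mm, with a recess 124 x 64 mm for the medium stone; 15 mm high; its recess, lined with grey felt, has a flat, hard floor 9 mm above the table and a rim 6 mm above that floor. Origin: centre of its underside, directly below the recess's centre. x along its length, y across, z up. Fixed to the bench.
- round_holder: the square wooden holder, 92 x 92 mm, with a round recess 70 mm in diameter for the round stone; 15 mm high; its recess, lined with grey felt, has a flat, hard floor 9 mm above the table and a rim 6 mm above that floor. Origin: centre of its underside, directly below the recess's centre. x along its length, y across, z up. Fixed to the bench.
- block_holder: the smallest wooden holder, 84 x 60 mm, with a recess 64 x 40 mm for the dressing block; 15 mm high; its recess, lined with grey felt, has a flat, hard floor 9 mm above the table and a rim 6 mm above that floor. Origin: centre of its underside, directly below the recess's centre. x along its length, y across, z up. Fixed to the bench.
- oil: bystander: white plastic oil bottle with a black cap, 48 mm in diameter, 125 mm tall, standing loose. Origin: centre of its underside.
- jar: bystander: amber jar with a steel lid, 58 mm in diameter, 60 mm tall, standing loose. Origin: centre of its underside.
Mind the look-alikes: they are no part of the job. What is shaped like the round_holder but black or yellow is not meant.

How it is judged:
By the outcome, as a careful person would: the job done as asked, in the order asked, and still so for the second after the job is handed in, with the robot touching nothing.
It also fails if it takes over 128 s, if anything falls off the work surface, if the arm or the gripper's body presses on something with over 40 N, if the wrist force passes 120 N, or if a joint passes its speed limit or range.

## Robot

A 6-joint arm with a two-finger parallel gripper is mounted at the origin on the work surface. World frame = base frame: x ahead of the robot, y to its left, z up, the work surface at z = 0. Lengths are in m, angles in rad, forces in N, time in s.
With the tool pointing down it reaches from about 0.35 to 0.775 m from the base axis. Payload 7.3 kg.
Tool frame: the origin (TCP) lies at the very end of the fingers, on their centre line; the grasp point (between the pads) lies 19 mm behind it; z points along the fingers, y is the line along which they close (so a half turn about z gives the same grasp; the last joint's range is limited). The gripper opens to 92 mm and grips with 3 to 60 N. Pads are 19 mm wide; open, the fingers measure 130 mm over their backs; the gripper's body (75 mm by 190 mm) begins 47 mm behind the grasp point.
Start: joints at [1.051, 0.342, 1.524, -0, 1.275, -0.146], TCP at [0.192, 0.489, 0.227] pointing down, gripper open.
Joint ranges: [-2.53, 2.53], [-0.77, 2.02], [0.04, 2.7], [-1, 4.14], [0.28, 2.66], [-3.11, 3.11]. Speed limits (rad/s): [2.57, 2.57, 3.14, 3.14, 3.14, 3.14].

## Interface

Orientations are given as [roll, pitch, yaw] about the fixed x, y, z axes, in that order (R = Rz(yaw) Ry(pitch) Rx(roll)).
In Python, from cell import ctrl, optics gives the robot as it stands. The module is installed in compiled form; this text tells all that it offers.
- The arm moves only by the shell command python3 -m handwheel 'ROWS'. ROWS is JSON, a list of rows, each an object of numbers: "tx", "ty", "tz": the shift along the world's x, y, z in m; "yaw": the turn about the world's z in rad; "grip": the closure, from -1 (fully open) to 1 (shut). In form: [{"tx": .., "ty": .., "tz": .., "yaw": .., "grip": ..}, ...]. A call has 1 to 5 rows; each row shifts and turns the commanded pose from where the row before left it; what a row does not reach is not made up. A row lasts 1/12 s, in which the tool goes at most 41.7 mm and 7.16 degrees, less where a joint would pass 70% of its speed; a pose out of reach is approached as far as the arm can. A call with a gripper value outside its range is refused whole. The fingers move at their own pace and stop on an object; the grip force is fixed at half the most. Time passes only in rows, so rows that do not move let the fingers close. It gives the time, the measured TCP pose, the force, the opening and the grip force at its end, in the units of the state.
- ctrl.get_state(): the state, without advancing time (a new reading comes with each control period).
- optics.grab_frame(name): name is "scene" or "top"; returns the picture (420x560x3 uint8, red, green, blue); there is no depth.
- optics.get_calibration(name): a dict with "intrinsics" (3x3 intrinsics, pixels), "cam_to_world" (4x4, takes a point from camera to world coordinates). Camera axes: x right, y down, z forward; pixel columns grow to the right and rows downward; lengths in m; the calibration is good to about 2 mm. A picture is of the moment at which its call begins. get_calibration takes no time and is no camera call.
- ctrl.close_job(): hands the job in; it is judged then, once.
The state is a dict: "time_s": time; "joint_positions": joint angles; "dq": joint speeds; "joint_efforts": joint torques, N m; "tcp_pos": TCP position; "eef_rot": TCP orientation; "wrist_force": force on the tool from outside, world axes, zero at the start; "moment": the same for the moment, N m; "gripper_width": finger opening in m; "grip_force": force on a finger pad.
Only numpy, scipy, OpenCV 4.12 (cv2) and the standard library are available. Lean on these libraries where they do the work, as an engineer would, in place of code of your own. Each camera call takes 0.05 s, during which the arm holds its last target. There are 200 camera calls.

## Working session

There is one attempt and no reset: what is moved stays moved. The work goes in short steps, Python scripts to look and compute and a shell command to move; the robot and the scene stay as the last step left them, time stands still between calls to the robot, and variables do not carry over. Pictures are saved under pics/ and viewed, at most 14 in all, crops included, and the job is handed in when it is done.

```bash
mkdir -p pics
python3 - <<'E'
from cell import ctrl, optics
import cv2,numpy as np
np.set_printoptions(precision=4,suppress=True)
for n in("scene","top"):
    f=optics.grab_frame(n); cv2.imwrite(f"pics/{n}0.png",f[:,:,::-1]); np.save(f"{n}0.npy",f)
    c=optics.get_calibration(n); print(n,np.array(c["intrinsics"]),np.array(c["cam_to_world"]))
print(ctrl.get_state())
E
```

```text
scene [[437.2612   0.     278.5996]
 [  0.     437.2612 206.822 ]
 [  0.       0.       1.    ]] [[ 0.5376  0.4731 -0.698   1.1785]
 [ 0.8431 -0.3161  0.4351 -0.2925]
 [-0.0148 -0.8223 -0.5688  0.6426]
 [ 0.      0.      0.      1.    ]]
top [[443.6418   0.     281.967 ]
 [  0.     443.6418 207.6896]
 [  0.       0.       1.    ]] [[-0.0846 -0.9735  0.2123  0.2248]
 [-0.9964  0.0816 -0.0229  0.164 ]
 [ 0.005  -0.2134 -0.9769  1.2939]
 [ 0.      0.      0.      1.    ]]
{'time_s': 0.1, 'joint_positions': array([ 1.051 ,  0.3427,  1.5249,  0.    ,  1.2754, -0.146 ]), 'dq': array([-0.0005, -0.0007, -0.0005,  0.0022, -0.0011, -0.0002]), 'joint_efforts': array([  0.0011, -43.2001, -24.4695,   0.0718,   0.0526,  -0.0001]), 'tcp_pos': array([0.1915, 0.4884, 0.2261]), 'eef_rot': array([-3.1402, -0.0002,  2.7677]), 'wrist_force': array([-0.123 , -0.0896,  0.327 ]), 'moment': array([-0.0031,  0.0231, -0.0349]), 'grip_force': 0.0, 'gripper_width': 0.09160271340811897}
```

View pics/scene0.png

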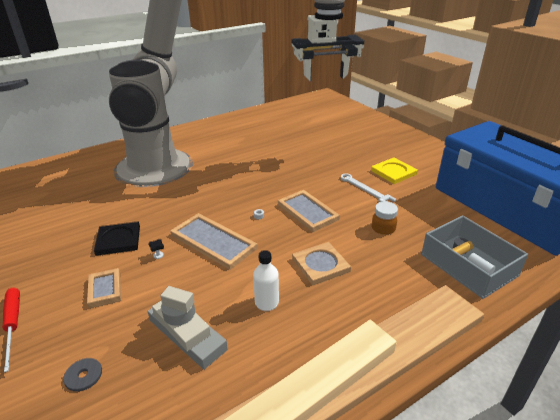

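View pics/top0.png

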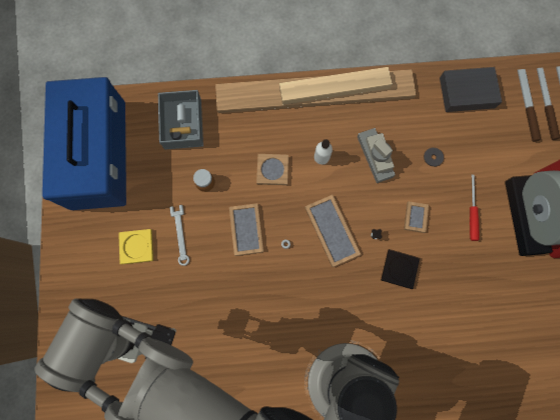

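The scene view shows the stack at (185,320), oil bottle (266,282) and jar (385,218). Holders are long (213,240), medium (308,209), round (321,262) and block (104,287). 
In the top view the stack is at (378,155), and the holders are long (333,230), medium (246,229), round (272,169) and block (417,217).
- **Round holder candidates:** wooden square at top (272,169), black (401,268), yellow (136,246). The wooden one is right.
- **Rectangular recesses:** 333,230 (longest), 246,229 (middle), 417,217 (smallest).
- **Stone look-alikes:** dark box (470,90), wooden boards (335,87) and ring (434,157). The stack is at (378,155).

Run:
```python
import cv2,numpy as np
t=np.load("top0.npy")[:,:,::-1]; s=np.load("scene0.npy")[:,:,::-1]
a=cv2.resize(t[120:195,340:415],(400,400),interpolation=cv2.INTER_CUBIC)
b=cv2.resize(s[280:370,140:230],(400,400),interpolation=cv2.INTER_CUBIC)
cv2.imwrite("pics/crop1.png",np.hstack([a,b]))
c=cv2.resize(t[145:275,225:435],None,fx=3.8,fy=3.8,interpolation=cv2.INTER_CUBIC)
cv2.imwrite("pics/crop2.png",c)
```

```text
(no output)
```

View pics/crop1.png

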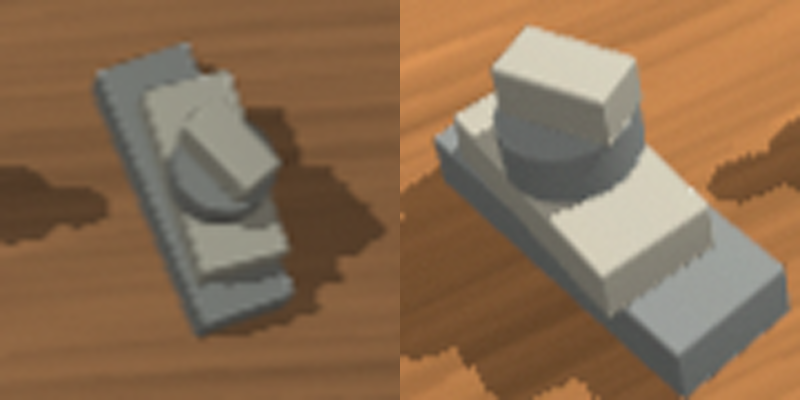

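View pics/crop2.png

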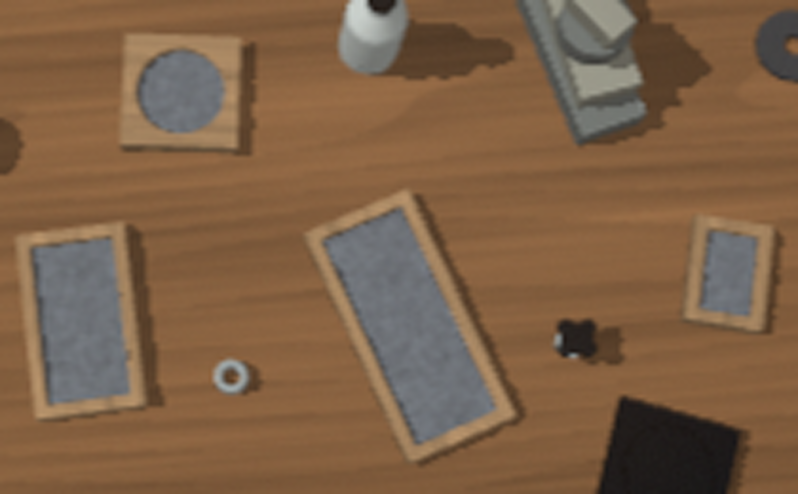

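Crop 1 shows the block turned diagonally on the puck, with its top face clear in both views. The medium stone lies slightly turned on the long stone. Crop 2 confirms the four wooden holders by their recess shapes.

```bash
cat > h.py <<'E'
import cv2,numpy as np
from cell import ctrl,optics
np.set_printoptions(precision=4,suppress=True)
C={n:(np.array(optics.get_calibration(n)["intrinsics"]),np.array(optics.get_calibration(n)["cam_to_world"])) for n in("scene","top")}
def rays(n,uv):
    K,T=C[n]; uv=np.atleast_2d(np.float64(uv))
    d=np.c_[uv,np.ones(len(uv))]@np.linalg.inv(K).T@T[:3,:3].T
    return T[:3,3],d
def plane(n,uv,z):
    o,d=rays(n,uv); return (o+d*((z-o[2])/d[:,2])[:,None])[:,:2]
def tri(ut,us):
    P=[C[n][0]@np.linalg.inv(C[n][1])[:3] for n in("top","scene")]
    X=cv2.triangulatePoints(P[0],P[1],np.float64(ut).T,np.float64(us).T)
    return (X[:3]/X[3]).T
def rect(p):
    (c,s,_)=r=cv2.minAreaRect((p*1000).astype(np.float32)); b=cv2.boxPoints(r)
    e=[b[1]-b[0],b[2]-b[1]]; e=max(e,key=np.linalg.norm)
    a=(np.arctan2(e[1],e[0])+np.pi/2)%np.pi-np.pi/2
    return np.array(c)/1000,sorted(s),a
def snap(tag):
    out=[]
    for n in("top","scene"):
        f=optics.grab_frame(n); np.save(f"{n}_{tag}.npy",f); out.append(f)
    return out
def crops(tag,tr,sr,name):
    ims=[]
    for n,(x,y,w) in(("top",tr),("scene",sr)):
        f=np.load(f"{n}_{tag}.npy")[:,:,::-1]
        ims.append(cv2.resize(f[y:y+w,x:x+w],(400,400),interpolation=cv2.INTER_CUBIC))
    cv2.imwrite(f"pics/{name}.png",np.hstack(ims))
def uncrop(r,pts,off=0):
    return (np.array(pts,float)-[off,0]+.5)*r[2]/400-.5+[r[0],r[1]]
E
python3 - <<'E'
from h import *
I={"top":np.load("top0.npy"),"scene":np.load("scene0.npy")}
seeds={"long":((333,230),(213,240)),"medium":((246,229),(308,209)),"round":((272,169),(321,262)),"block":((417,217),(104,287))}
for k,ss in seeds.items():
    cen=[]
    for n,s in zip(("top","scene"),ss):
        f=I[n].astype(int); m=((f[:,:,0]-f[:,:,2])<12).astype(np.uint8)
        _,lab,st,ce=cv2.connectedComponentsWithStats(m,connectivity=4)
        l=lab[s[1],s[0]]; cen.append(ce[l])
        cn=max(cv2.findContours((lab==l).astype(np.uint8),0,1)[0],key=len)[:,0]
        c,sz,a=rect(plane(n,cn,.009)); print(k,n,st[l][4],c,sz,round(a,3),"centroid",plane(n,ce[l],.009)[0])
    print("  tri",tri(cen[:1],cen[1:]))
tr=(340,120,75);sr=(140,280,90)
T=uncrop(tr,[(212,105),(279,160),(245,198),(181,138)]);S=uncrop(sr,[(604,103),(494,66),(528,27),(636,62)],400)
X=tri(T,S);print(X,X.mean(0)); print(rect(X[:,:2]), rect(plane("top",T,.103)),rect(plane("scene",S,.103)))
E
```

```text
long top 1306 [ 0.4252 -0.0069] [66.35482788085938, 172.34927368164062] 0.327 centroid [ 0.4238 -0.0074]
long scene 1252 [ 0.4214 -0.0031] [64.16239929199219, 168.73316955566406] 0.327 centroid [ 0.4264 -0.0021]
  tri [[ 0.4249 -0.0047  0.009 ]]
medium top 851 [0.4496 0.2453] [60.77933120727539, 121.80210876464844] 0.043 centroid [0.4489 0.2454]
medium scene 607 [0.4456 0.25  ] [57.6744384765625, 117.47122192382812] 0.047 centroid [0.4485 0.2497]
  tri [[0.4496 0.2468 0.0104]]
round top 365 [0.6258 0.1522] [63.065120697021484, 63.55792236328125] 1.488 centroid [0.6263 0.1532]
round scene 477 [0.6238 0.1573] [57.89799499511719, 66.99990844726562] 0.986 centroid [0.6244 0.1572]
  tri [[0.6261 0.1543 0.0115]]
block top 252 [ 0.4445 -0.2597] [36.937782287597656, 62.15373229980469] -0.284 centroid [ 0.4444 -0.2598]
block scene 380 [ 0.44   -0.2564] [37.6728515625, 57.00598907470703] -0.259 centroid [ 0.4409 -0.2565]
  tri [[ 0.4441 -0.2576  0.0123]]
[[ 0.6611 -0.1575  0.0983]
 [ 0.6255 -0.187   0.1039]
 [ 0.6076 -0.1675  0.0989]
 [ 0.6451 -0.1387  0.0955]] [ 0.6348 -0.1627  0.0991]
(array([ 0.6343, -0.1625]), [26.413785934448242, 47.56150817871094], np.float32(0.6920403)) (array([ 0.6326, -0.1622]), [28.5733642578125, 46.48893356323242], np.float32(0.75132596)) (array([ 0.6393, -0.1626]), [22.423702239990234, 49.3828125], np.float32(0.6006061))
```

```bash
R='python3 -m handwheel'
for i in 1 2 3; do python3 -m handwheel '[{"tx":0.022,"ty":-0.0325,"tz":0,"yaw":-0.104,"grip":-1},{"tx":0.022,"ty":-0.0325,"tz":0,"yaw":-0.104,"grip":-1},{"tx":0.022,"ty":-0.0325,"tz":0,"yaw":-0.104,"grip":-1},{"tx":0.022,"ty":-0.0325,"tz":0,"yaw":-0.104,"grip":-1},{"tx":0.022,"ty":-0.0325,"tz":0,"yaw":-0.104,"grip":-1}]' | tail -c 400; done
python3 - <<'E'
from h import *
# bystander base positions: contour bottoms
for nm,t,s in(("oil",(323,150),(266,282)),("jar",(203,180),(385,218))):
    print(nm,tri([t],[s]),plane("scene",s,.05))
E
```

```text
time_s: 0.52
tcp_pos: [0.302, 0.3246, 0.2265]
eef_rot: [-3.141, 0.0, 2.243]
wrist_force: [0.7, 0.2, 1.4]
gripper_width: 0.0919
grip_force: 0.0
time_s: 0.93
tcp_pos: [0.4122, 0.1619, 0.2266]
eef_rot: [-3.141, -0.0, 1.723]
wrist_force: [-0.1, 0.1, 0.2]
gripper_width: 0.0916
grip_force: 0.0
time_s: 1.35
tcp_pos: [0.5223, -0.0006, 0.2265]
eef_rot: [-3.141, 0.0, 1.202]
wrist_force: [1.0, 0.1, 0.2]
gripper_width: 0.0918
grip_force: 0.0
oil [[0.6567 0.0008 0.0571]] [[0.6507 0.005 ]]
jar [[0.6035 0.3608 0.0282]] [[0.6242 0.3387]]
```

```bash
python3 -m handwheel '[{"tx":0.0225,"ty":-0.0325,"tz":0,"yaw":-0.102,"grip":-1},{"tx":0.0225,"ty":-0.0325,"tz":0,"yaw":-0.102,"grip":-1},{"tx":0.0225,"ty":-0.0325,"tz":0,"yaw":-0.102,"grip":-1},{"tx":0.0225,"ty":-0.0325,"tz":0,"yaw":-0.102,"grip":-1},{"tx":0.0225,"ty":-0.0325,"tz":0,"yaw":-0.102,"grip":-1}]' | head -3
python3 -m handwheel '[{"tz":-0.03,"grip":-1},{"tz":-0.03,"grip":-1},{"tz":-0.03,"grip":-1},{"tz":-0.02,"grip":-1},{"grip":-1}]' | head -3
python3 - <<'E'
from h import *
snap("a"); crops("a",(330,80,130),(100,200,160),"a")
E
```

```text
time_s: 1.77
tcp_pos: [0.6347, -0.163, 0.2261]
eef_rot: [-3.141, 0.0, 0.692]invalid input at $[0]: expected keys tx, ty, tz, yaw, grip
```

View pics/a.png

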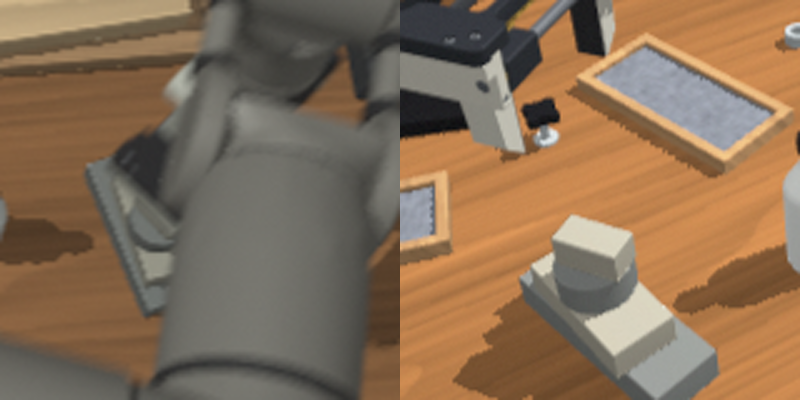

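The arm hides the stack in the top view. In the scene crop the gripper hangs over the stack, which is at about (590,270). I'm descending on the block.

```bash
python3 -m handwheel '[{"tx":0,"ty":0,"tz":-0.03,"yaw":0,"grip":-1},{"tx":0,"ty":0,"tz":-0.03,"yaw":0,"grip":-1},{"tx":0,"ty":0,"tz":-0.03,"yaw":0,"grip":-1},{"tx":0,"ty":0,"tz":-0.02,"yaw":0,"grip":-1},{"tx":0,"ty":0,"tz":0,"yaw":0,"grip":-1}]' | head -3
python3 - <<'E'
from h import *
f=optics.grab_frame("scene"); np.save("scene_b.npy",f)
cv2.imwrite("pics/b.png",cv2.resize(f[240:360,110:270,::-1],None,fx=5,fy=5,interpolation=cv2.INTER_CUBIC))
E
```

```text
time_s: 2.28
tcp_pos: [0.6309, -0.1598, 0.1111]
eef_rot: [-3.132, 0.005, 0.698]
```

View pics/b.png

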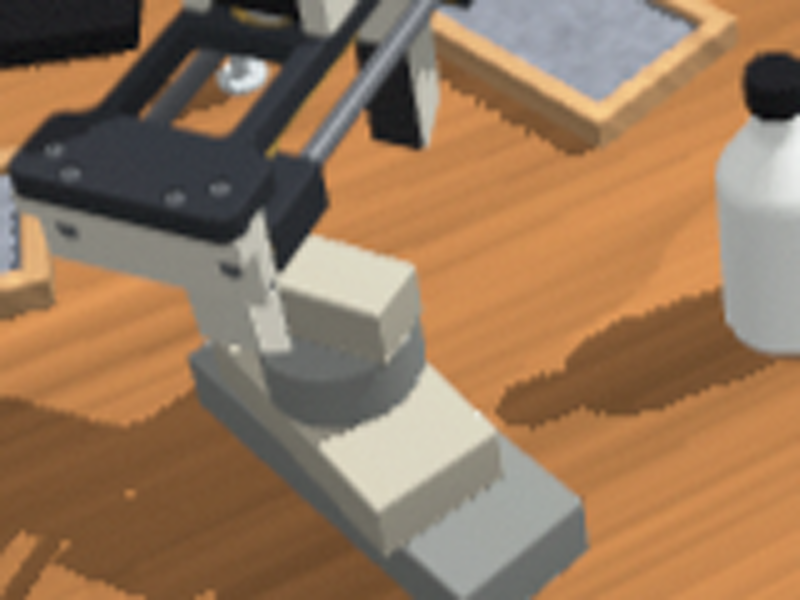

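The near finger is at (260,310) and the far one at (410,100), with the block (350,290) between them. The small pose offset needs checking.

```bash
python3 -m handwheel '[{"tx":0,"ty":0,"tz":0,"yaw":0,"grip":-1},{"tx":0,"ty":0,"tz":0,"yaw":0,"grip":-1}]'
python3 -c "
from h import *
s=ctrl.get_state();print(s['moment'],s['joint_positions'],s['dq'])"
```

```text
time_s: 2.5
tcp_pos: [0.6353, -0.1614, 0.1189]
eef_rot: [3.139, -0.002, 0.698]
wrist_force: [1.3, -0.3, -0.3]
gripper_width: 0.0915
grip_force: 0.0
[-0.1072  0.0856  0.0338] [-0.3657  0.6693  1.2785 -0.      1.1904  0.507 ] [-0.0014 -0.0087 -0.0018 -0.0016 -0.0026  0.0004]
```

```bash
python3 -m handwheel '[{"tx":0,"ty":0,"tz":0,"yaw":0,"grip":-1},{"tx":0,"ty":0,"tz":0,"yaw":0,"grip":-1}]' | sed -n 1,4p
python3 -m handwheel '[{"tx":0,"ty":0,"tz":-0.01,"yaw":0,"grip":-1},{"tx":0,"ty":0,"tz":-0.01,"yaw":0,"grip":-1},{"tx":0,"ty":0,"tz":-0.008,"yaw":0,"grip":-1},{"tx":0,"ty":0,"tz":0,"yaw":0,"grip":-1},{"tx":0,"ty":0,"tz":0,"yaw":0,"grip":-1}]' | sed -n 1,4p
python3 -m handwheel '[{"tx":0,"ty":0,"tz":0,"yaw":0,"grip":-1},{"tx":0,"ty":0,"tz":0,"yaw":0,"grip":-1}]' | sed -n 1,4p
```

```text
time_s: 2.67
tcp_pos: [0.6349, -0.1614, 0.1184]
eef_rot: [3.139, -0.001, 0.698]
wrist_force: [0.0, -0.8, 0.5]
time_s: 3.08
tcp_pos: [0.6336, -0.161, 0.0874]
eef_rot: [-3.14, 0.001, 0.698]
wrist_force: [0.2, -0.7, 0.4]
time_s: 3.25
tcp_pos: [0.6345, -0.1614, 0.0891]
eef_rot: [3.141, -0.0, 0.698]
wrist_force: [0.6, 0.5, 0.2]
```

Settles well; close, lift, and check.

```bash
for i in 1 2 3; do python3 -m handwheel '[{"tx":0,"ty":0,"tz":0,"yaw":0,"grip":1},{"tx":0,"ty":0,"tz":0,"yaw":0,"grip":1},{"tx":0,"ty":0,"tz":0,"yaw":0,"grip":1},{"tx":0,"ty":0,"tz":0,"yaw":0,"grip":1}]' |sed -n '1,2p;5,6p'; done
python3 -m handwheel '[{"tx":0,"ty":0,"tz":0.01,"yaw":0,"grip":1},{"tx":0,"ty":0,"tz":0.02,"yaw":0,"grip":1},{"tx":0,"ty":0,"tz":0.02,"yaw":0,"grip":1},{"tx":0,"ty":0,"tz":0.03,"yaw":0,"grip":1},{"tx":0,"ty":0,"tz":0.02,"yaw":0,"grip":1}]'
```

```text
time_s: 3.58
tcp_pos: [0.6343, -0.1612, 0.0889]
gripper_width: 0.0698
grip_force: 0.0
time_s: 3.92
tcp_pos: [0.6342, -0.1612, 0.0888]
gripper_width: 0.0428
grip_force: 0.0
time_s: 4.25
tcp_pos: [0.6343, -0.1613, 0.0887]
gripper_width: 0.0253
grip_force: 30.0
time_s: 4.67
tcp_pos: [0.6345, -0.1613, 0.1918]
eef_rot: [3.14, -0.001, 0.698]
wrist_force: [0.5, -1.3, -0.9]
gripper_width: 0.0256
grip_force: 30.0
```

```bash
for i in 1 2; do python3 -m handwheel '[{"tx":-0.0191,"ty":-0.0097,"tz":0,"yaw":-0.0968,"grip":1},{"tx":-0.0191,"ty":-0.0097,"tz":0,"yaw":-0.0968,"grip":1},{"tx":-0.0191,"ty":-0.0097,"tz":0,"yaw":-0.0968,"grip":1},{"tx":-0.0191,"ty":-0.0097,"tz":0,"yaw":-0.0968,"grip":1},{"tx":-0.0191,"ty":-0.0097,"tz":0,"yaw":-0.0968,"grip":1}]' |sed -n '1,3p'; done
python3 -m handwheel '[{"tx":0,"ty":0,"tz":-0.04,"yaw":0,"grip":1},{"tx":0,"ty":0,"tz":-0.04,"yaw":0,"grip":1},{"tx":0,"ty":0,"tz":-0.03,"yaw":0,"grip":1},{"tx":0,"ty":0,"tz":-0.02,"yaw":0,"grip":1},{"tx":0,"ty":0,"tz":0,"yaw":0,"grip":1}]' |sed -n '1,3p'
python3 -m handwheel '[{"tx":0,"ty":0,"tz":0,"yaw":0,"grip":1},{"tx":0,"ty":0,"tz":0,"yaw":0,"grip":1},{"tx":0,"ty":0,"tz":0,"yaw":0,"grip":1}]'
python3 - <<'E'
from h import *
snap("c"); crops("c",(340,120,100),(60,220,100),"c")
E
```

```text
time_s: 5.08
tcp_pos: [0.5377, -0.2099, 0.1895]
eef_rot: [3.141, -0.0, 0.209]
time_s: 5.5
tcp_pos: [0.4422, -0.2585, 0.1895]
eef_rot: [3.141, -0.0, -0.275]
time_s: 5.92
tcp_pos: [0.4409, -0.2566, 0.0555]
eef_rot: [-3.139, 0.007, -0.27]
time_s: 6.17
tcp_pos: [0.4443, -0.259, 0.0607]
eef_rot: [3.14, -0.003, -0.27]
wrist_force: [0.9, 0.5, -0.7]
gripper_width: 0.0258
grip_force: 30.0
```

View pics/c.png

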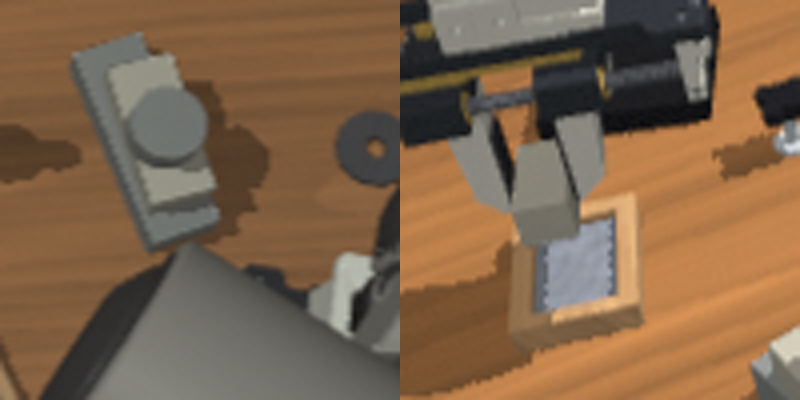

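The scene crop shows the block held level above its recess, with its near face's lower edge at (522,237)-(578,238). In the top crop the puck stands undisturbed at (168,127). Computing the positions next.

Run:
```python
from h import *
sr=(60,220,100);tr=(340,120,100)
p=plane("scene",uncrop(sr,[(523,238),(579,237)],400),.050);print("block +x end",p,p.mean(0)-.025*np.array([np.cos(-.27),np.sin(-.27)]))
# recess & holder rim top outer corners in scene
p=plane("scene",uncrop(sr,[(537,310),(615,290),(612,212)],400),.015);print(p)
p=plane("scene",uncrop(sr,[(511,330),(641,308),(634,196)],400),.015);print("outer",p)
# puck in top: circle
f=np.load("top_c.npy")
S=np.load("scene_c.npy")
pu=uncrop(tr,[(168,127)]);print("puck top@.078",plane("top",pu,.078))
T=uncrop(tr,[(108,70),(173,54),(217,186),(155,206)])
print("med", plane("top",T,.053),rect(plane("top",T,.053)))
T=uncrop(tr,[(71,56),(140,33),(218,215),(150,248)])
print("long",plane("top",T,.028),rect(plane("top",T,.028)))
sr=(130,270,100)
cv2.imwrite("pics/c2.png",cv2.resize(S[270:370,130:230,::-1],(600,600),interpolation=cv2.INTER_CUBIC))
```

```text
block +x end [[ 0.4563 -0.2757]
 [ 0.4707 -0.2526]] [ 0.4394 -0.2575]
[[ 0.4695 -0.2809]
 [ 0.477  -0.245 ]
 [ 0.4194 -0.2309]]
outer [[ 0.4761 -0.2947]
 [ 0.4964 -0.2376]
 [ 0.4135 -0.2178]]
puck top@.078 [[ 0.6309 -0.1655]]
med [[ 0.6871 -0.1338]
 [ 0.6956 -0.1836]
 [ 0.5911 -0.202 ]
 [ 0.5798 -0.1548]] (array([ 0.6383, -0.1691]), [50.53107833862305, 109.38414764404297], np.float32(0.19348013))
long [[ 0.7099 -0.1132]
 [ 0.7241 -0.1678]
 [ 0.5761 -0.207 ]
 [ 0.5551 -0.1533]] (array([ 0.6397, -0.161 ]), [57.32688903808594, 159.9873504638672], np.float32(0.25337613))
```

View pics/c2.png

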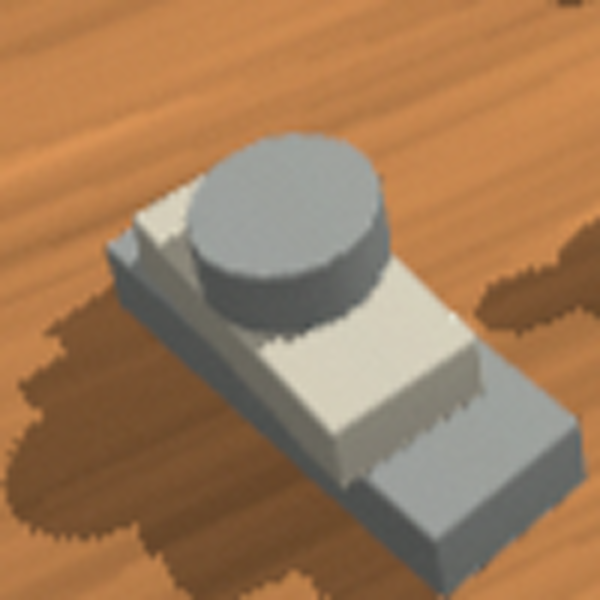

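The scene crop shows the puck top ellipse centred at (285,205), with the medium and long stones below unchanged. The held block lines up with its recess, so I'm lowering it.

```bash
python3 -m handwheel '[{"tx":0,"ty":0,"tz":-0.01,"yaw":0,"grip":1},{"tx":0,"ty":0,"tz":-0.01,"yaw":0,"grip":1},{"tx":0,"ty":0,"tz":-0.008,"yaw":0,"grip":1},{"tx":0,"ty":0,"tz":0,"yaw":0,"grip":1},{"tx":0,"ty":0,"tz":0,"yaw":0,"grip":1}]' |sed -n '1,4p'
python3 -m handwheel '[{"tx":0,"ty":0,"tz":0,"yaw":0,"grip":1},{"tx":0,"ty":0,"tz":0,"yaw":0,"grip":1},{"tx":0,"ty":0,"tz":0,"yaw":0,"grip":1}]' |sed -n '1,4p'
python3 -m handwheel '[{"tx":0,"ty":0,"tz":-0.002,"yaw":0,"grip":1},{"tx":0,"ty":0,"tz":-0.002,"yaw":0,"grip":1},{"tx":0,"ty":0,"tz":-0.001,"yaw":0,"grip":1},{"tx":0,"ty":0,"tz":0,"yaw":0,"grip":1},{"tx":0,"ty":0,"tz":0,"yaw":0,"grip":1}]' |sed -n '1,4p'
```

```text
time_s: 6.68
tcp_pos: [0.4427, -0.2578, 0.0298]
eef_rot: [-3.141, 0.002, -0.27]
wrist_force: [0.1, -1.1, -0.6]
time_s: 6.93
tcp_pos: [0.4434, -0.2584, 0.031]
eef_rot: [3.141, -0.001, -0.27]
wrist_force: [-0.0, 0.6, -0.7]
time_s: 7.35
tcp_pos: [0.4431, -0.2582, 0.0256]
eef_rot: [-3.142, 0.0, -0.27]
wrist_force: [0.4, -0.0, -1.7]
```

```bash
for i in 1 2; do python3 -m handwheel '[{"tx":0,"ty":0,"tz":-0.001,"yaw":0,"grip":1},{"tx":0,"ty":0,"tz":-0.001,"yaw":0,"grip":1},{"tx":0,"ty":0,"tz":-0.0005,"yaw":0,"grip":1},{"tx":0,"ty":0,"tz":0,"yaw":0,"grip":1},{"tx":0,"ty":0,"tz":0,"yaw":0,"grip":1}]' |sed -n '1,2p;4p'; done
python3 -m handwheel '[{"tx":0,"ty":0,"tz":-0.0005,"yaw":0,"grip":1},{"tx":0,"ty":0,"tz":0,"yaw":0,"grip":1},{"tx":0,"ty":0,"tz":0,"yaw":0,"grip":1}]' |sed -n '2p;4p'
python3 -m handwheel '[{"tx":0,"ty":0,"tz":-0.0005,"yaw":0,"grip":1},{"tx":0,"ty":0,"tz":0,"yaw":0,"grip":1},{"tx":0,"ty":0,"tz":0,"yaw":0,"grip":1}]' |sed -n '2p;4p'
python3 -c "
from h import *
f=optics.grab_frame('scene');np.save('scene_d.npy',f)
cv2.imwrite('pics/d.png',cv2.resize(f[250:320,70:150,::-1],None,fx=6,fy=6,interpolation=cv2.INTER_CUBIC))"
```

```text
time_s: 7.77
tcp_pos: [0.4432, -0.2582, 0.0232]
wrist_force: [-0.4, 0.5, -0.9]
time_s: 8.18
tcp_pos: [0.4432, -0.2582, 0.0207]
wrist_force: [0.2, 0.3, -0.4]
tcp_pos: [0.4432, -0.2582, 0.0202]
wrist_force: [-1.3, -0.7, -1.0]
tcp_pos: [0.4432, -0.2583, 0.0198]
wrist_force: [0.8, 0.1, -1.0]
```

View pics/d.png

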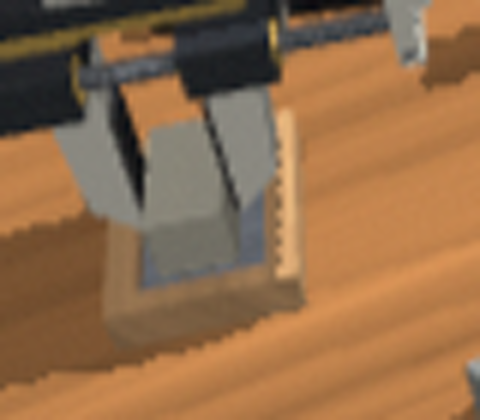

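The block is inside the recess opening, its front lower edge at (150-238,270), with felt visible on the front and right. I'll ease it down to contact and release.

```bash
python3 -m handwheel '[{"tx":0.0,"ty":0.002,"tz":0,"yaw":0,"grip":1},{"tx":0,"ty":0,"tz":0,"yaw":0,"grip":1},{"tx":0,"ty":0,"tz":0,"yaw":0,"grip":1}]' |sed -n '2p;4p'
for i in 1 2 3; do python3 -m handwheel '[{"tx":0,"ty":0,"tz":-0.0005,"yaw":0,"grip":1},{"tx":0,"ty":0,"tz":0,"yaw":0,"grip":1},{"tx":0,"ty":0,"tz":0,"yaw":0,"grip":1}]' |sed -n '2p;4p'; done
```

```text
tcp_pos: [0.4432, -0.256, 0.0197]
wrist_force: [0.0, 0.3, -0.5]
tcp_pos: [0.4432, -0.2561, 0.0197]
wrist_force: [-0.8, 2.3, 5.7]
tcp_pos: [0.4432, -0.2561, 0.0197]
wrist_force: [-2.3, 2.2, 10.3]
tcp_pos: [0.4432, -0.2561, 0.0197]
wrist_force: [-4.2, 2.7, 15.1]
```

```bash
python3 -m handwheel '[{"tx":0,"ty":0,"tz":0.001,"yaw":0,"grip":1},{"tx":0,"ty":0,"tz":0,"yaw":0,"grip":1},{"tx":0,"ty":0,"tz":0,"yaw":0,"grip":0.3},{"tx":0,"ty":0,"tz":0,"yaw":0,"grip":0},{"tx":0,"ty":0,"tz":0,"yaw":0,"grip":-0.3}]' |sed -n '2p;4,5p'
python3 -m handwheel '[{"tx":0,"ty":0,"tz":0,"yaw":0,"grip":-0.5},{"tx":0,"ty":0,"tz":0,"yaw":0,"grip":-0.5},{"tx":0,"ty":0,"tz":0,"yaw":0,"grip":-0.5},{"tx":0,"ty":0,"tz":0,"yaw":0,"grip":-0.5}]' |sed -n '2p;4,5p'
python3 - <<'E'
from h import *
ps=np.array([[(285+.5)/6-.5+130,(205+.5)/6-.5+270]]); pt=uncrop((340,120,100),[(168,127)])
print(plane("scene",ps,.078),tri(pt,ps))
k=lambda P:(np.array(P)+.5)/6-.5+[130,270]
M=k([(340,434),(478,347),(137,215)]);L=k([(436,542),(578,430),(108,248)])
pm=plane("scene",M,.053);pl=plane("scene",L,.028)
for p,T in((pm,[(155,206),(217,186),(108,70)]),(pl,0)):
    print(p,"ctr",(p[1]+p[2])/2)
E
```

```text
tcp_pos: [0.4431, -0.2562, 0.019]
wrist_force: [0.7, -0.1, 0.1]
gripper_width: 0.041
tcp_pos: [0.4432, -0.2562, 0.0191]
wrist_force: [-0.2, -0.1, 0.2]
gripper_width: 0.0663
[[ 0.6364 -0.1647]] [[ 0.6324 -0.1652  0.0747]]
[[ 0.7    -0.1779]
 [ 0.6933 -0.1334]
 [ 0.5917 -0.1978]] ctr [ 0.6425 -0.1656]
[[ 0.7279 -0.1651]
 [ 0.7157 -0.1154]
 [ 0.575  -0.2059]] ctr [ 0.6454 -0.1606]
```

```bash
python3 -m handwheel '[{"tx":0,"ty":0,"tz":0.02,"yaw":0,"grip":-1},{"tx":0,"ty":0,"tz":0.035,"yaw":0,"grip":-1},{"tx":0,"ty":0,"tz":0.04,"yaw":0,"grip":-1},{"tx":0,"ty":0,"tz":0.04,"yaw":0,"grip":-1},{"tx":0,"ty":0,"tz":0.036,"yaw":0,"grip":-1}]' |sed -n '2p;5p'
for i in 1 2; do python3 -m handwheel '[{"tx":0.019,"ty":0.0091,"tz":0,"yaw":0.087,"grip":-1},{"tx":0.019,"ty":0.0091,"tz":0,"yaw":0.087,"grip":-1},{"tx":0.019,"ty":0.0091,"tz":0,"yaw":0.087,"grip":-1},{"tx":0.019,"ty":0.0091,"tz":0,"yaw":0.087,"grip":-1},{"tx":0.019,"ty":0.0091,"tz":0,"yaw":0.087,"grip":-1}]' |sed -n '2,3p'; done
python3 -m handwheel '[{"tx":0,"ty":0,"tz":-0.03,"yaw":0,"grip":-1},{"tx":0,"ty":0,"tz":-0.03,"yaw":0,"grip":-1},{"tx":0,"ty":0,"tz":-0.02,"yaw":0,"grip":-1},{"tx":0,"ty":0,"tz":-0.01,"yaw":0,"grip":-1},{"tx":0,"ty":0,"tz":-0.005,"yaw":0,"grip":-1}]' |sed -n '2,4p'
python3 -m handwheel '[{"tx":0,"ty":0,"tz":0,"yaw":0,"grip":-1},{"tx":0,"ty":0,"tz":0,"yaw":0,"grip":-1},{"tx":0,"ty":0,"tz":0,"yaw":0,"grip":-1},{"tx":0,"ty":0,"tz":0,"yaw":0,"grip":-1},{"tx":0,"ty":0,"tz":0,"yaw":0,"grip":-1}]' |sed -n '1,5p'
python3 -c "
from h import *
f=optics.grab_frame('scene');np.save('scene_e.npy',f)
cv2.imwrite('pics/e.png',cv2.resize(f[240:360,70:230,::-1],None,fx=5,fy=5,interpolation=cv2.INTER_CUBIC))"
```

```text
tcp_pos: [0.4431, -0.2561, 0.1927]
gripper_width: 0.0913
tcp_pos: [0.5389, -0.2102, 0.1903]
eef_rot: [3.141, -0.0, 0.169]
tcp_pos: [0.6339, -0.1646, 0.19]
eef_rot: [-3.141, 0.0, 0.604]
tcp_pos: [0.6323, -0.1649, 0.0933]
eef_rot: [-3.139, 0.002, 0.6]
wrist_force: [0.6, -0.6, 0.1]
time_s: 12.57
tcp_pos: [0.6337, -0.1655, 0.0965]
eef_rot: [3.14, -0.001, 0.6]
wrist_force: [0.5, -1.0, 0.8]
gripper_width: 0.0915
```

View pics/e.png

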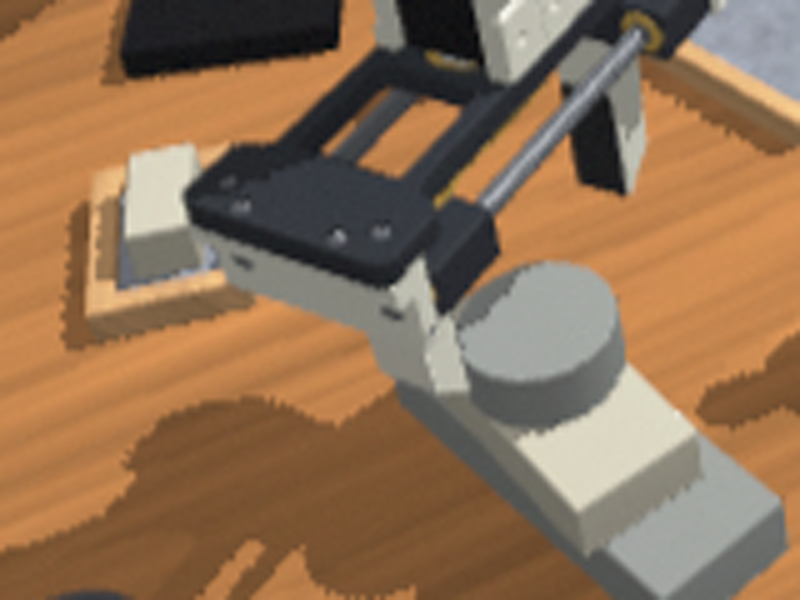

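The block lies flat in its recess at (160,210). The puck (540,325) sits between the near finger (450,390) and the far one (620,190). I'm descending and gripping.

```bash
python3 -m handwheel '[{"tx":0,"ty":0,"tz":-0.012,"yaw":0,"grip":-1},{"tx":0,"ty":0,"tz":-0.01,"yaw":0,"grip":-1},{"tx":0,"ty":0,"tz":-0.006,"yaw":0,"grip":-1},{"tx":0,"ty":0,"tz":-0.004,"yaw":0,"grip":-1},{"tx":0,"ty":0,"tz":0,"yaw":0,"grip":-1}]' |sed -n '2,4p'
for i in 1 2 3; do python3 -m handwheel '[{"tx":0,"ty":0,"tz":0,"yaw":0,"grip":1},{"tx":0,"ty":0,"tz":0,"yaw":0,"grip":1},{"tx":0,"ty":0,"tz":0,"yaw":0,"grip":1}]' |sed -n '2p;4,6p'; done
```

```text
tcp_pos: [0.6323, -0.1649, 0.0614]
eef_rot: [-3.139, 0.002, 0.6]
wrist_force: [-0.8, -0.7, 0.4]
tcp_pos: [0.6335, -0.1653, 0.0637]
wrist_force: [0.2, -0.3, 0.0]
gripper_width: 0.0762
grip_force: 0.0
tcp_pos: [0.6334, -0.1654, 0.0636]
wrist_force: [0.9, -1.9, 0.2]
gripper_width: 0.0565
grip_force: 0.6
tcp_pos: [0.6334, -0.1654, 0.0636]
wrist_force: [-0.4, -0.8, 1.5]
gripper_width: 0.0552
grip_force: 30.0
```

```bash
python3 -m handwheel '[{"tx":0,"ty":0,"tz":0.015,"yaw":0,"grip":1},{"tx":0,"ty":0,"tz":0.03,"yaw":0,"grip":1},{"tx":0,"ty":0,"tz":0.035,"yaw":0,"grip":1},{"tx":0,"ty":0,"tz":0.035,"yaw":0,"grip":1},{"tx":0,"ty":0,"tz":0.021,"yaw":0,"grip":1}]' |sed -n '2p;5,6p'
for i in 1 2; do python3 -m handwheel '[{"tx":-0.0007,"ty":0.032,"tz":0,"yaw":0,"grip":1},{"tx":-0.0007,"ty":0.032,"tz":0,"yaw":0,"grip":1},{"tx":-0.0007,"ty":0.032,"tz":0,"yaw":0,"grip":1},{"tx":-0.0007,"ty":0.032,"tz":0,"yaw":0,"grip":1},{"tx":-0.0007,"ty":0.032,"tz":0,"yaw":0,"grip":1}]' |sed -n '2,3p'; done
python3 -m handwheel '[{"tx":0,"ty":0,"tz":-0.035,"yaw":0,"grip":1},{"tx":0,"ty":0,"tz":-0.04,"yaw":0,"grip":1},{"tx":0,"ty":0,"tz":-0.035,"yaw":0,"grip":1},{"tx":0,"ty":0,"tz":-0.02,"yaw":0,"grip":1},{"tx":0,"ty":0,"tz":-0.01,"yaw":0,"grip":1}]' |sed -n '2,4p'
python3 -m handwheel '[{"tx":0,"ty":0,"tz":0,"yaw":0,"grip":1},{"tx":0,"ty":0,"tz":0,"yaw":0,"grip":1},{"tx":0,"ty":0,"tz":0,"yaw":0,"grip":1},{"tx":0,"ty":0,"tz":0,"yaw":0,"grip":1},{"tx":0,"ty":0,"tz":0,"yaw":0,"grip":1}]' |sed -n '1,5p'
python3 -c "
from h import *
snap('f')
f=np.load('scene_f.npy')
g=np.load('top_f.npy')
cv2.imwrite('pics/f.png',np.hstack([cv2.resize(f[200:300,250:350,::-1],(400,400),interpolation=cv2.INTER_CUBIC),cv2.resize(g[110:210,330:430,::-1],(400,400),interpolation=cv2.INTER_CUBIC)]))"
```

```text
tcp_pos: [0.6339, -0.1654, 0.2029]
gripper_width: 0.0553
grip_force: 30.0
tcp_pos: [0.629, -0.0038, 0.1987]
eef_rot: [-3.141, 0.001, 0.599]
tcp_pos: [0.6255, 0.1564, 0.1987]
eef_rot: [-3.141, 0.001, 0.6]
tcp_pos: [0.6234, 0.1547, 0.0548]
eef_rot: [-3.138, 0.007, 0.6]
wrist_force: [-0.7, -1.0, -1.1]
time_s: 15.87
tcp_pos: [0.6271, 0.1548, 0.061]
eef_rot: [3.14, -0.003, 0.6]
wrist_force: [-0.5, 0.5, -1.9]
gripper_width: 0.0552
```

View pics/f.png

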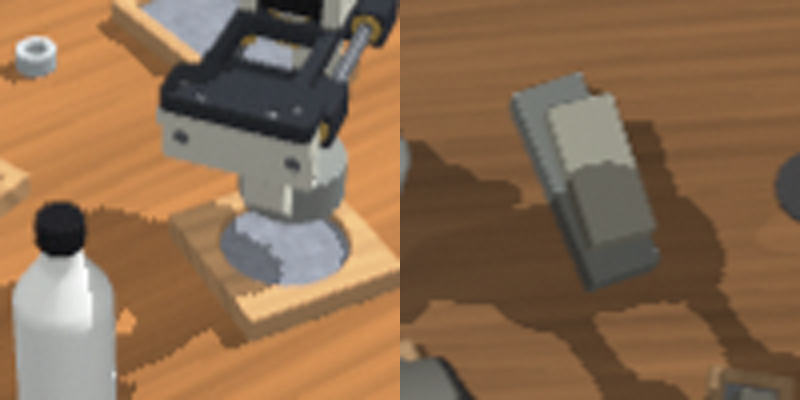

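The scene crop shows the puck held above the round recess (285,245), with the oil bottle standing clear. The top crop shows the medium stone still resting on the long one. I'm lowering the puck.

```bash
python3 -m handwheel '[{"tx":0,"ty":0,"tz":-0.01,"yaw":0,"grip":1},{"tx":0,"ty":0,"tz":-0.012,"yaw":0,"grip":1},{"tx":0,"ty":0,"tz":-0.008,"yaw":0,"grip":1},{"tx":0,"ty":0,"tz":-0.004,"yaw":0,"grip":1},{"tx":0,"ty":0,"tz":0,"yaw":0,"grip":1}]' |sed -n '2,4p'
python3 -m handwheel '[{"tx":0,"ty":0,"tz":0,"yaw":0,"grip":1},{"tx":0,"ty":0,"tz":0,"yaw":0,"grip":1},{"tx":0,"ty":0,"tz":0,"yaw":0,"grip":1},{"tx":0,"ty":0,"tz":0,"yaw":0,"grip":1},{"tx":0,"ty":0,"tz":0,"yaw":0,"grip":1}]' |sed -n '1,5p'
python3 - <<'E'
from h import *
f=optics.grab_frame("scene"); np.save("scene_g.npy",f)
tr=(330,110,100)
a=plane("top",uncrop(tr,[(146,108),(211,94),(256,232),(190,245)]),.053); b=plane("top",uncrop(tr,[(112,95),(182,72),(258,258),(187,288)]),.028)
print(rect(a),a.mean(0),rect(b),b.mean(0))
E
```

```text
tcp_pos: [0.625, 0.1546, 0.023]
eef_rot: [-3.14, 0.003, 0.6]
wrist_force: [-0.9, -0.5, -1.6]
time_s: 16.8
tcp_pos: [0.6264, 0.1548, 0.0257]
eef_rot: [3.141, -0.001, 0.6]
wrist_force: [0.6, 0.7, -1.2]
gripper_width: 0.0554
(array([ 0.6377, -0.1666]), [50.08525848388672, 112.1531982421875], np.float32(0.16871941)) [ 0.638  -0.1666] (array([ 0.64  , -0.1602]), [58.489437103271484, 160.1431427001953], np.float32(0.2423383)) [ 0.6411 -0.1603]
```

```bash
for i in 1 2; do python3 -m handwheel '[{"tx":0,"ty":0,"tz":-0.001,"yaw":0,"grip":1},{"tx":0,"ty":0,"tz":-0.001,"yaw":0,"grip":1},{"tx":0,"ty":0,"tz":-0.0005,"yaw":0,"grip":1},{"tx":0,"ty":0,"tz":0,"yaw":0,"grip":1},{"tx":0,"ty":0,"tz":0,"yaw":0,"grip":1}]' |sed -n '2p;4p'; done
for i in 1 2 3; do python3 -m handwheel '[{"tx":0,"ty":0,"tz":-0.0005,"yaw":0,"grip":1},{"tx":0,"ty":0,"tz":0,"yaw":0,"grip":1},{"tx":0,"ty":0,"tz":0,"yaw":0,"grip":1}]' |sed -n '2p;4p'; done
```

```text
tcp_pos: [0.6262, 0.1548, 0.0227]
wrist_force: [0.1, 0.2, -1.7]
tcp_pos: [0.6262, 0.1548, 0.0202]
wrist_force: [-0.4, 0.0, -1.3]
tcp_pos: [0.6262, 0.1548, 0.0198]
wrist_force: [-0.1, -0.2, -2.2]
tcp_pos: [0.6262, 0.1548, 0.0195]
wrist_force: [-1.1, 0.6, 1.8]
tcp_pos: [0.6263, 0.1548, 0.0195]
wrist_force: [-2.3, -1.2, 4.6]
```

```bash
python3 -m handwheel '[{"tx":0,"ty":0,"tz":0.0007,"yaw":0,"grip":1},{"tx":0,"ty":0,"tz":0,"yaw":0,"grip":1},{"tx":0,"ty":0,"tz":0,"yaw":0,"grip":-0.3},{"tx":0,"ty":0,"tz":0,"yaw":0,"grip":-0.6},{"tx":0,"ty":0,"tz":0,"yaw":0,"grip":-1}]' |sed -n '2p;4,5p'
python3 -m handwheel '[{"tx":0,"ty":0,"tz":0,"yaw":0,"grip":-1},{"tx":0,"ty":0,"tz":0,"yaw":0,"grip":-1},{"tx":0,"ty":0,"tz":0,"yaw":0,"grip":-1},{"tx":0,"ty":0,"tz":0,"yaw":0,"grip":-1}]' |sed -n '2p;4,5p'
python3 -m handwheel '[{"tx":0,"ty":0,"tz":0.02,"yaw":0,"grip":-1},{"tx":0,"ty":0,"tz":0.04,"yaw":0,"grip":-1},{"tx":0,"ty":0,"tz":0.04,"yaw":0,"grip":-1},{"tx":0,"ty":0,"tz":0.04,"yaw":0,"grip":-1},{"tx":0,"ty":0,"tz":0.04,"yaw":0,"grip":-1}]' |sed -n '2p;5p'
for i in 1 2; do python3 -m handwheel '[{"tx":0.0014,"ty":-0.0322,"tz":0,"yaw":-0.043,"grip":-1},{"tx":0.0014,"ty":-0.0322,"tz":0,"yaw":-0.043,"grip":-1},{"tx":0.0014,"ty":-0.0322,"tz":0,"yaw":-0.043,"grip":-1},{"tx":0.0014,"ty":-0.0322,"tz":0,"yaw":-0.043,"grip":-1},{"tx":0.0014,"ty":-0.0322,"tz":0,"yaw":-0.043,"grip":-1}]' |sed -n '2,3p'; done
python3 -m handwheel '[{"tx":0,"ty":0,"tz":-0.03,"yaw":0,"grip":-1},{"tx":0,"ty":0,"tz":-0.035,"yaw":0,"grip":-1},{"tx":0,"ty":0,"tz":-0.03,"yaw":0,"grip":-1},{"tx":0,"ty":0,"tz":-0.025,"yaw":0,"grip":-1},{"tx":0,"ty":0,"tz":-0.01,"yaw":0,"grip":-1}]' |sed -n '2,4p'
python3 -m handwheel '[{"tx":0,"ty":0,"tz":0,"yaw":0,"grip":-1},{"tx":0,"ty":0,"tz":0,"yaw":0,"grip":-1},{"tx":0,"ty":0,"tz":0,"yaw":0,"grip":-1},{"tx":0,"ty":0,"tz":0,"yaw":0,"grip":-1},{"tx":0,"ty":0,"tz":0,"yaw":0,"grip":-1}]' |sed -n '1,5p'
python3 -c "
from h import *
f=optics.grab_frame('scene');np.save('scene_i.npy',f)
cv2.imwrite('pics/i.png',np.hstack([cv2.resize(f[250:380,110:240,::-1],(400,400),interpolation=cv2.INTER_CUBIC),cv2.resize(f[220:300,280:360,::-1],(400,400),interpolation=cv2.INTER_CUBIC)]))"
```

```text
tcp_pos: [0.6263, 0.1548, 0.0193]
wrist_force: [-0.2, -0.3, 1.1]
gripper_width: 0.0684
tcp_pos: [0.6262, 0.1548, 0.0194]
wrist_force: [0.3, -1.2, -0.1]
gripper_width: 0.0906
tcp_pos: [0.6258, 0.1547, 0.2014]
gripper_width: 0.092
tcp_pos: [0.633, -0.0076, 0.1996]
eef_rot: [3.141, -0.0, 0.383]
tcp_pos: [0.64, -0.1688, 0.1995]
eef_rot: [3.141, -0.0, 0.168]
tcp_pos: [0.6379, -0.1666, 0.0651]
eef_rot: [-3.138, 0.006, 0.169]
wrist_force: [-0.8, 0.2, -0.2]
time_s: 21.27
tcp_pos: [0.6411, -0.1675, 0.0713]
eef_rot: [3.14, -0.003, 0.17]
wrist_force: [0.2, -0.0, 0.3]
gripper_width: 0.0916
```

View pics/i.png

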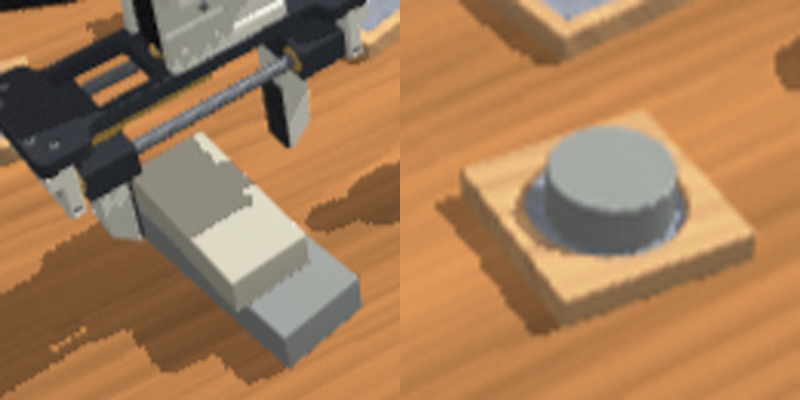

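The puck sits in its recess at (610,195) in the right crop. The medium stone (225,220) is between the fingers in the left one. I'm gripping it.

```bash
python3 -m handwheel '[{"tx":0,"ty":0,"tz":-0.012,"yaw":0,"grip":-1},{"tx":0,"ty":0,"tz":-0.01,"yaw":0,"grip":-1},{"tx":0,"ty":0,"tz":-0.006,"yaw":0,"grip":-1},{"tx":0,"ty":0,"tz":-0.003,"yaw":0,"grip":-1},{"tx":0,"ty":0,"tz":0,"yaw":0,"grip":-1}]' |sed -n '2,4p'
for i in 1 2 3; do python3 -m handwheel '[{"tx":0,"ty":0,"tz":0,"yaw":0,"grip":1},{"tx":0,"ty":0,"tz":0,"yaw":0,"grip":1},{"tx":0,"ty":0,"tz":0,"yaw":0,"grip":1}]' |sed -n '2p;4,6p'; done
```

```text
tcp_pos: [0.6394, -0.1669, 0.0367]
eef_rot: [-3.14, 0.002, 0.17]
wrist_force: [-0.8, -0.4, -0.7]
tcp_pos: [0.6405, -0.1673, 0.0389]
wrist_force: [-0.1, 0.2, 0.2]
gripper_width: 0.0764
grip_force: 0.0
tcp_pos: [0.6403, -0.1673, 0.0387]
wrist_force: [0.8, -0.5, 0.6]
gripper_width: 0.0566
grip_force: 0.0
tcp_pos: [0.6402, -0.1672, 0.0386]
wrist_force: [-0.1, 1.1, 1.5]
gripper_width: 0.0497
grip_force: 30.0
```

```bash
python3 -m handwheel '[{"tx":0,"ty":0,"tz":0.015,"yaw":0,"grip":1},{"tx":0,"ty":0,"tz":0.03,"yaw":0,"grip":1},{"tx":0,"ty":0,"tz":0.04,"yaw":0,"grip":1},{"tx":0,"ty":0,"tz":0.04,"yaw":0,"grip":1},{"tx":0,"ty":0,"tz":0.035,"yaw":0,"grip":1}]' |sed -n '2,6p'
for i in 1 2 3; do python3 -m handwheel '[{"tx":-0.0128,"ty":0.02765,"tz":0,"yaw":-0.0083,"grip":1},{"tx":-0.0128,"ty":0.02765,"tz":0,"yaw":-0.0083,"grip":1},{"tx":-0.0128,"ty":0.02765,"tz":0,"yaw":-0.0083,"grip":1},{"tx":-0.0128,"ty":0.02765,"tz":0,"yaw":-0.0083,"grip":1},{"tx":-0.0128,"ty":0.02765,"tz":0,"yaw":-0.0083,"grip":1}]' |sed -n '2,3p'; done
python3 -m handwheel '[{"tx":0,"ty":0,"tz":-0.035,"yaw":0,"grip":1},{"tx":0,"ty":0,"tz":-0.04,"yaw":0,"grip":1},{"tx":0,"ty":0,"tz":-0.035,"yaw":0,"grip":1},{"tx":0,"ty":0,"tz":-0.03,"yaw":0,"grip":1},{"tx":0,"ty":0,"tz":-0.015,"yaw":0,"grip":1}]' |sed -n '2,4p'
python3 -m handwheel '[{"tx":0,"ty":0,"tz":0,"yaw":0,"grip":1},{"tx":0,"ty":0,"tz":0,"yaw":0,"grip":1},{"tx":0,"ty":0,"tz":0,"yaw":0,"grip":1},{"tx":0,"ty":0,"tz":0,"yaw":0,"grip":1},{"tx":0,"ty":0,"tz":0,"yaw":0,"grip":1}]' |sed -n '1,5p'
python3 - <<'E'
from h import *
t,s=snap('j')
a=cv2.resize(s[160:250,260:350,::-1],(400,400),interpolation=cv2.INTER_CUBIC)
b=cv2.resize(t[110:210,330:430,::-1],(400,400),interpolation=cv2.INTER_CUBIC)
cv2.imwrite('pics/j.png',np.hstack([a,b]))
E
```

```text
tcp_pos: [0.64, -0.1671, 0.2003]
eef_rot: [3.142, 0.0, 0.17]
wrist_force: [1.6, -0.7, -3.1]
gripper_width: 0.0496
grip_force: 30.0
tcp_pos: [0.5749, -0.0278, 0.1978]
eef_rot: [-3.141, 0.001, 0.127]
tcp_pos: [0.5109, 0.1104, 0.1979]
eef_rot: [3.142, 0.001, 0.086]
tcp_pos: [0.447, 0.2486, 0.198]
eef_rot: [3.141, 0.001, 0.045]
tcp_pos: [0.4455, 0.2467, 0.0395]
eef_rot: [3.139, 0.006, 0.046]
wrist_force: [-0.5, 0.5, -3.1]
time_s: 24.98
tcp_pos: [0.4491, 0.2478, 0.0449]
eef_rot: [-3.141, -0.003, 0.045]
wrist_force: [0.9, 0.3, -3.2]
gripper_width: 0.05
```

View pics/j.png

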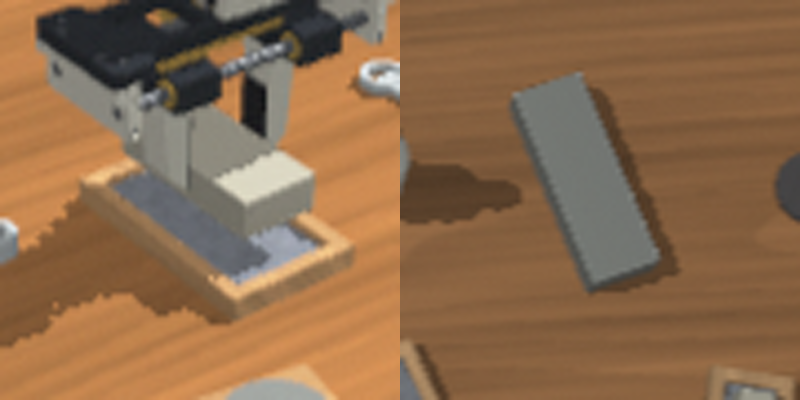

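The left crop shows the medium stone held level over its recess, near lower corners (250,236) and (313,212). The right crop shows the bare long stone with corners about (115,96), (182,73), (258,258) and (188,287).

Run:
```python
from h import *
sr=(260,160,90)
p=plane("scene",uncrop(sr,[(250,236),(314,212)]),.033);print(p,p.mean(0)-.055*np.array([np.cos(.045),np.sin(.045)]))
p=plane("scene",uncrop(sr,[(240,284),(324,242)]),.011);print("recess end",p,p.mean(0)-.062*np.array([np.cos(.045),np.sin(.045)]))
tr=(330,110,100)
b=plane("top",uncrop(tr,[(114,96),(182,73),(258,258),(188,286)]),.028);print(rect(b),b.mean(0))
```

```text
[[0.5011 0.2347]
 [0.5023 0.2774]] [0.4467 0.2536]
recess end [[0.5096 0.2226]
 [0.5041 0.2845]] [0.4449 0.2508]
(array([ 0.6403, -0.1607]), [57.23378372192383, 158.08314514160156], np.float32(0.24424446)) [ 0.641  -0.1609]
```

```bash
python3 -m handwheel '[{"tx":0,"ty":0,"tz":-0.008,"yaw":0,"grip":1},{"tx":0,"ty":0,"tz":-0.005,"yaw":0,"grip":1},{"tx":0,"ty":0,"tz":-0.002,"yaw":0,"grip":1},{"tx":0,"ty":0,"tz":0,"yaw":0,"grip":1},{"tx":0,"ty":0,"tz":0,"yaw":0,"grip":1}]' |sed -n '2,4p'
python3 -m handwheel '[{"tx":0,"ty":0,"tz":0,"yaw":0,"grip":1},{"tx":0,"ty":0,"tz":0,"yaw":0,"grip":1},{"tx":0,"ty":0,"tz":0,"yaw":0,"grip":1}]' |sed -n '2,4p'
```

```text
tcp_pos: [0.448, 0.2475, 0.028]
eef_rot: [3.141, 0.001, 0.045]
wrist_force: [-0.1, -0.4, -3.3]
tcp_pos: [0.4483, 0.2476, 0.0286]
eef_rot: [-3.142, -0.0, 0.045]
wrist_force: [-0.2, 0.7, -2.3]
```

```bash
python3 -m handwheel '[{"tx":-0.0015,"ty":-0.002,"tz":-0.002,"yaw":0,"grip":1},{"tx":0,"ty":0,"tz":-0.002,"yaw":0,"grip":1},{"tx":0,"ty":0,"tz":-0.002,"yaw":0,"grip":1},{"tx":0,"ty":0,"tz":-0.0015,"yaw":0,"grip":1},{"tx":0,"ty":0,"tz":0,"yaw":0,"grip":1}]' |sed -n '2p;4p'
for i in 1 2 3; do python3 -m handwheel '[{"tx":0,"ty":0,"tz":-0.0005,"yaw":0,"grip":1},{"tx":0,"ty":0,"tz":0,"yaw":0,"grip":1},{"tx":0,"ty":0,"tz":0,"yaw":0,"grip":1}]' |sed -n '2p;4p'; done
```

```text
tcp_pos: [0.4465, 0.2454, 0.0205]
wrist_force: [-0.4, -0.1, -2.6]
tcp_pos: [0.4467, 0.2455, 0.0205]
wrist_force: [0.1, -0.5, -2.6]
tcp_pos: [0.4467, 0.2455, 0.02]
wrist_force: [-0.5, -0.5, -3.5]
tcp_pos: [0.4468, 0.2456, 0.0196]
wrist_force: [-1.0, 0.5, -1.4]
```

```bash
python3 -m handwheel '[{"tx":0,"ty":0,"tz":-0.0003,"yaw":0,"grip":1},{"tx":0,"ty":0,"tz":0,"yaw":0,"grip":1}]' |sed -n '2p;4p'
python3 -m handwheel '[{"tx":0,"ty":0,"tz":0,"yaw":0,"grip":-0.3},{"tx":0,"ty":0,"tz":0,"yaw":0,"grip":-1},{"tx":0,"ty":0,"tz":0,"yaw":0,"grip":-1},{"tx":0,"ty":0,"tz":0,"yaw":0,"grip":-1},{"tx":0,"ty":0,"tz":0,"yaw":0,"grip":-1}]' |sed -n '2p;4,5p'
python3 -m handwheel '[{"tx":0,"ty":0,"tz":0,"yaw":0,"grip":-1},{"tx":0,"ty":0,"tz":0,"yaw":0,"grip":-1},{"tx":0,"ty":0,"tz":0,"yaw":0,"grip":-1}]' |sed -n '2p;4,5p'
python3 -m handwheel '[{"tx":0,"ty":0,"tz":0.02,"yaw":0,"grip":-1},{"tx":0,"ty":0,"tz":0.04,"yaw":0,"grip":-1},{"tx":0,"ty":0,"tz":0.04,"yaw":0,"grip":-1},{"tx":0,"ty":0,"tz":0.04,"yaw":0,"grip":-1},{"tx":0,"ty":0,"tz":0.04,"yaw":0,"grip":-1}]' |sed -n '2p;5p'
for i in 1 2 3; do python3 -m handwheel '[{"tx":0.01303,"ty":-0.02707,"tz":0,"yaw":0.0132,"grip":-1},{"tx":0.01303,"ty":-0.02707,"tz":0,"yaw":0.0132,"grip":-1},{"tx":0.01303,"ty":-0.02707,"tz":0,"yaw":0.0132,"grip":-1},{"tx":0.01303,"ty":-0.02707,"tz":0,"yaw":0.0132,"grip":-1},{"tx":0.01303,"ty":-0.02707,"tz":0,"yaw":0.0132,"grip":-1}]' |sed -n '2,3p'; done
python3 -m handwheel '[{"tx":0,"ty":0,"tz":-0.035,"yaw":0,"grip":-1},{"tx":0,"ty":0,"tz":-0.04,"yaw":0,"grip":-1},{"tx":0,"ty":0,"tz":-0.035,"yaw":0,"grip":-1},{"tx":0,"ty":0,"tz":-0.025,"yaw":0,"grip":-1},{"tx":0,"ty":0,"tz":-0.015,"yaw":0,"grip":-1}]' |sed -n '2,4p'
python3 -m handwheel '[{"tx":0,"ty":0,"tz":0,"yaw":0,"grip":-1},{"tx":0,"ty":0,"tz":0,"yaw":0,"grip":-1},{"tx":0,"ty":0,"tz":0,"yaw":0,"grip":-1},{"tx":0,"ty":0,"tz":0,"yaw":0,"grip":-1},{"tx":0,"ty":0,"tz":0,"yaw":0,"grip":-1}]' |sed -n '1,5p'
```

```text
tcp_pos: [0.4468, 0.2455, 0.0195]
wrist_force: [-1.7, -1.5, 3.8]
tcp_pos: [0.4468, 0.2455, 0.0191]
wrist_force: [-0.8, 0.1, 0.2]
gripper_width: 0.0787
tcp_pos: [0.4467, 0.2455, 0.0191]
wrist_force: [1.6, -0.3, 0.3]
gripper_width: 0.0918
tcp_pos: [0.4463, 0.2454, 0.2011]
gripper_width: 0.0919
tcp_pos: [0.5122, 0.1089, 0.1993]
eef_rot: [3.142, -0.0, 0.112]
tcp_pos: [0.5773, -0.0266, 0.1991]
eef_rot: [-3.142, 0.0, 0.178]
tcp_pos: [0.6424, -0.1619, 0.1989]
eef_rot: [-3.141, 0.0, 0.244]
tcp_pos: [0.64, -0.1599, 0.0449]
eef_rot: [-3.138, 0.005, 0.243]
wrist_force: [-0.1, 0.0, -0.3]
time_s: 30.25
tcp_pos: [0.643, -0.1608, 0.0509]
eef_rot: [3.14, -0.002, 0.243]
wrist_force: [0.2, 0.5, -1.0]
gripper_width: 0.0919
```

```bash
python3 -m handwheel '[{"tx":0,"ty":0,"tz":-0.014,"yaw":0,"grip":-1},{"tx":0,"ty":0,"tz":-0.012,"yaw":0,"grip":-1},{"tx":0,"ty":0,"tz":-0.008,"yaw":0,"grip":-1},{"tx":0,"ty":0,"tz":-0.004,"yaw":0,"grip":-1},{"tx":0,"ty":0,"tz":0,"yaw":0,"grip":-1}]' |sed -n '2,4p'
for i in 1 2 3 4; do python3 -m handwheel '[{"tx":0,"ty":0,"tz":0,"yaw":0,"grip":1},{"tx":0,"ty":0,"tz":0,"yaw":0,"grip":1},{"tx":0,"ty":0,"tz":0,"yaw":0,"grip":1}]' |sed -n '2p;4,6p'; done
```

```text
tcp_pos: [0.6414, -0.1602, 0.0098]
eef_rot: [-3.14, 0.002, 0.243]
wrist_force: [-0.7, -1.4, 0.7]
tcp_pos: [0.6426, -0.1606, 0.0118]
wrist_force: [-0.3, 0.3, 0.2]
gripper_width: 0.0765
grip_force: 0.0
tcp_pos: [0.6422, -0.1606, 0.0114]
wrist_force: [-0.1, -0.4, 0.8]
gripper_width: 0.0564
grip_force: 0.0
tcp_pos: [0.6423, -0.1607, 0.0114]
wrist_force: [0.2, -1.1, 1.7]
gripper_width: 0.0548
grip_force: 29.9
tcp_pos: [0.6423, -0.1607, 0.0114]
wrist_force: [-0.2, -1.1, 3.0]
gripper_width: 0.0546
grip_force: 29.9
```

```bash
python3 -m handwheel '[{"tx":0,"ty":0,"tz":0.015,"yaw":0,"grip":1},{"tx":0,"ty":0,"tz":0.03,"yaw":0,"grip":1},{"tx":0,"ty":0,"tz":0.04,"yaw":0,"grip":1},{"tx":0,"ty":0,"tz":0.04,"yaw":0,"grip":1},{"tx":0,"ty":0,"tz":0.04,"yaw":0,"grip":1}]' |sed -n '2,6p'
for i in 1 2; do python3 -m handwheel '[{"tx":-0.0218,"ty":0.0155,"tz":0,"yaw":0.0084,"grip":1},{"tx":-0.0218,"ty":0.0155,"tz":0,"yaw":0.0084,"grip":1},{"tx":-0.0218,"ty":0.0155,"tz":0,"yaw":0.0084,"grip":1},{"tx":-0.0218,"ty":0.0155,"tz":0,"yaw":0.0084,"grip":1},{"tx":-0.0218,"ty":0.0155,"tz":0,"yaw":0.0084,"grip":1}]' |sed -n '2,3p'; done
python3 -m handwheel '[{"tx":0,"ty":0,"tz":-0.03,"yaw":0,"grip":1},{"tx":0,"ty":0,"tz":-0.035,"yaw":0,"grip":1},{"tx":0,"ty":0,"tz":-0.03,"yaw":0,"grip":1},{"tx":0,"ty":0,"tz":-0.02,"yaw":0,"grip":1},{"tx":0,"ty":0,"tz":-0.01,"yaw":0,"grip":1}]' |sed -n '2,4p'
python3 -m handwheel '[{"tx":0,"ty":0,"tz":-0.01,"yaw":0,"grip":1},{"tx":0,"ty":0,"tz":0,"yaw":0,"grip":1},{"tx":0,"ty":0,"tz":0,"yaw":0,"grip":1},{"tx":0,"ty":0,"tz":0,"yaw":0,"grip":1},{"tx":0,"ty":0,"tz":0,"yaw":0,"grip":1}]' |sed -n '1,5p'
python3 - <<'E'
from h import *
s=optics.grab_frame("scene");np.save("scene_k.npy",s)
cv2.imwrite('pics/k.png',cv2.resize(s[200:280,160:267,::-1],(800,598),interpolation=cv2.INTER_CUBIC))
E
```

```text
tcp_pos: [0.6409, -0.1598, 0.1758]
eef_rot: [-3.139, 0.003, 0.243]
wrist_force: [2.1, 0.2, -6.2]
gripper_width: 0.0549
grip_force: 29.9
tcp_pos: [0.5309, -0.0818, 0.1747]
eef_rot: [-3.139, 0.003, 0.285]
tcp_pos: [0.4219, -0.0045, 0.1751]
eef_rot: [-3.14, 0.002, 0.327]
tcp_pos: [0.4214, -0.0048, 0.0481]
eef_rot: [-3.138, 0.006, 0.327]
wrist_force: [-0.0, -0.0, -4.9]
time_s: 33.75
tcp_pos: [0.4245, -0.0055, 0.0417]
eef_rot: [3.141, -0.001, 0.327]
wrist_force: [0.8, -0.1, -5.6]
gripper_width: 0.0545
```

View pics/k.png

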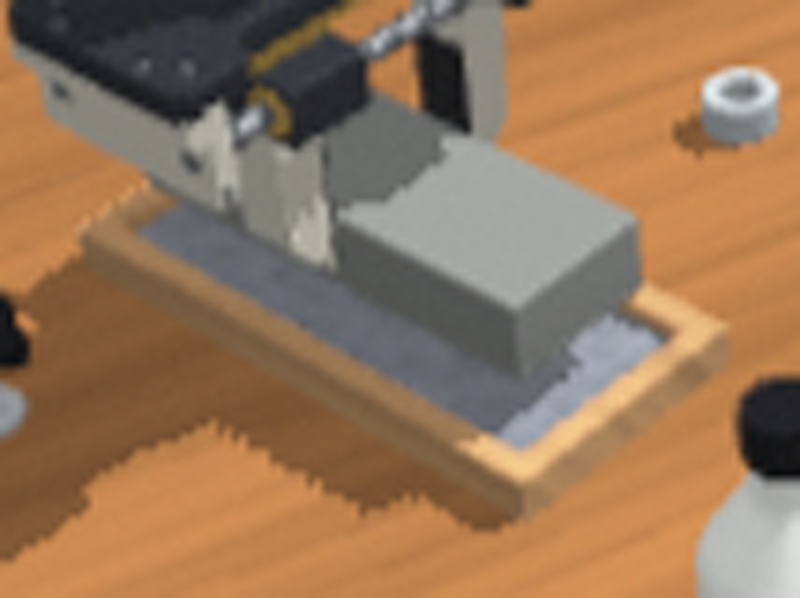

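The long stone is held level over its recess. Its near lower corners are (520,375) and (640,288), and the recess's near inner rim corners are (515,447) and (670,338).

Run:
```python
from h import *
k=lambda P:(np.array(P)+.5)/7.477-.5+[160,200]
u=np.array([np.cos(.327),np.sin(.327)])
p=plane("scene",k([(520,375),(640,288)]),.030);print(p,p.mean(0)-.080*u)
q=plane("scene",k([(515,447),(670,338)]),.014);print(q,q.mean(0)-.087*u)
d=p.mean(0)-.080*u-(q.mean(0)-.087*u); print("stone-recess",d, "along",d@u,"across",d@[-u[1],u[0]])
```

```text
[[ 0.5048 -0.0007]
 [ 0.4888  0.0477]] [ 0.4211 -0.0022]
[[ 0.5151 -0.009 ]
 [ 0.4969  0.0525]] [ 0.4236 -0.0062]
stone-recess [-0.0025  0.004 ] along -0.0010879892645375671 across 0.004592944363616944
```

```bash
python3 -m handwheel '[{"tx":0.0005,"ty":-0.0015,"tz":-0.006,"yaw":0,"grip":1},{"tx":0,"ty":0,"tz":-0.005,"yaw":0,"grip":1},{"tx":0,"ty":0,"tz":-0.003,"yaw":0,"grip":1},{"tx":0,"ty":0,"tz":-0.001,"yaw":0,"grip":1},{"tx":0,"ty":0,"tz":0,"yaw":0,"grip":1}]' |sed -n '2p;4p'
python3 -m handwheel '[{"tx":0,"ty":0,"tz":0,"yaw":0,"grip":1},{"tx":0,"ty":0,"tz":0,"yaw":0,"grip":1},{"tx":0,"ty":0,"tz":0,"yaw":0,"grip":1}]' |sed -n '2p;4p'
python3 -m handwheel '[{"tx":0,"ty":0,"tz":-0.001,"yaw":0,"grip":1},{"tx":0,"ty":0,"tz":-0.001,"yaw":0,"grip":1},{"tx":0,"ty":0,"tz":-0.001,"yaw":0,"grip":1},{"tx":0,"ty":0,"tz":0,"yaw":0,"grip":1},{"tx":0,"ty":0,"tz":0,"yaw":0,"grip":1}]' |sed -n '2p;4p'
```

```text
tcp_pos: [0.4243, -0.007, 0.0257]
wrist_force: [-0.9, 0.6, -5.2]
tcp_pos: [0.4248, -0.007, 0.0263]
wrist_force: [0.1, 0.5, -5.4]
tcp_pos: [0.4246, -0.007, 0.0231]
wrist_force: [-0.3, 1.0, -6.2]
```

```bash
python3 -m handwheel '[{"tx":0,"ty":0,"tz":-0.001,"yaw":0,"grip":1},{"tx":0,"ty":0,"tz":-0.0008,"yaw":0,"grip":1},{"tx":0,"ty":0,"tz":0,"yaw":0,"grip":1},{"tx":0,"ty":0,"tz":0,"yaw":0,"grip":1}]' |sed -n '2p;4p'
for i in 1 2 3; do python3 -m handwheel '[{"tx":0,"ty":0,"tz":-0.0005,"yaw":0,"grip":1},{"tx":0,"ty":0,"tz":0,"yaw":0,"grip":1},{"tx":0,"ty":0,"tz":0,"yaw":0,"grip":1}]' |sed -n '2p;4p'; done
```

```text
tcp_pos: [0.4246, -0.007, 0.0213]
wrist_force: [-0.3, -0.7, -5.3]
tcp_pos: [0.4246, -0.007, 0.0208]
wrist_force: [-0.8, -0.3, -5.6]
tcp_pos: [0.4247, -0.007, 0.0204]
wrist_force: [-0.2, -0.5, -5.2]
tcp_pos: [0.4247, -0.007, 0.0203]
wrist_force: [-2.5, 0.4, 5.9]
```

```bash
python3 -m handwheel '[{"tx":0,"ty":0,"tz":0,"yaw":0,"grip":-0.3},{"tx":0,"ty":0,"tz":0,"yaw":0,"grip":-1},{"tx":0,"ty":0,"tz":0,"yaw":0,"grip":-1},{"tx":0,"ty":0,"tz":0,"yaw":0,"grip":-1},{"tx":0,"ty":0,"tz":0,"yaw":0,"grip":-1}]' |sed -n '2p;4,5p'
python3 -m handwheel '[{"tx":0,"ty":0,"tz":0,"yaw":0,"grip":-1},{"tx":0,"ty":0,"tz":0,"yaw":0,"grip":-1},{"tx":0,"ty":0,"tz":0,"yaw":0,"grip":-1}]' |sed -n '2p;4,5p'
python3 -m handwheel '[{"tx":0,"ty":0,"tz":0.02,"yaw":0,"grip":-1},{"tx":0,"ty":0,"tz":0.04,"yaw":0,"grip":-1},{"tx":0,"ty":0,"tz":0.04,"yaw":0,"grip":-1},{"tx":0,"ty":0,"tz":0.04,"yaw":0,"grip":-1},{"tx":0,"ty":0,"tz":0.04,"yaw":0,"grip":-1}]' |sed -n '2p;5p'
for i in 1 2 3; do python3 -m handwheel '[{"tx":-0.009,"ty":0.03,"tz":0.005,"yaw":0.05,"grip":-1},{"tx":-0.009,"ty":0.03,"tz":0.005,"yaw":0.05,"grip":-1},{"tx":-0.009,"ty":0.03,"tz":0.005,"yaw":0.05,"grip":-1},{"tx":-0.009,"ty":0.03,"tz":0.005,"yaw":0.05,"grip":-1},{"tx":-0.009,"ty":0.03,"tz":0.005,"yaw":0.05,"grip":-1}]' |sed -n '1,3p'; done
python3 - <<'E'
from h import *
t,s=snap("z"); S0=np.load("scene0.npy").astype(int)
print(np.abs(s.astype(int)-S0).sum(2)[250:305,250:282].mean(), np.abs(s.astype(int)-S0).sum(2)[204:232,372:398].mean(), "ref",np.abs(s.astype(int)-S0).sum(2)[300:360,10:60].mean())
for nm,c,z,u in(("long",(213,240),.037,0),("medium",(308,209),.034,0),("round",(321,258),.034,0),("block",(104,283),.034,0)):
    K,T=C["scene"]; 
    g=cv2.cvtColor(s,cv2.COLOR_RGB2LAB)[c[1]-35:c[1]+35,c[0]-50:c[0]+50].reshape(-1,3)
    print(nm, "hue diff at centre", s[c[1],c[0]], S0[c[1],c[0]])
    # stone top face: flat low-saturation region grown from seed in both views
    for n,im in(("scene",s),):
        m=np.zeros((im.shape[0]+2,im.shape[1]+2),np.uint8)
        cv2.floodFill(im.copy(),m,c,(0,0,0),(5,5,5),(5,5,5),4|(255<<8)|cv2.FLOODFILL_MASK_ONLY)
        pts=cv2.findNonZero(m[1:-1,1:-1])[:,0]; r=rect(plane(n,pts,z)); print("  ",n,len(pts),*r)
E
```

```text
tcp_pos: [0.4248, -0.0071, 0.0198]
wrist_force: [-0.3, 0.6, 0.3]
gripper_width: 0.0818
tcp_pos: [0.4247, -0.0071, 0.0198]
wrist_force: [0.4, 0.9, 0.7]
gripper_width: 0.092
tcp_pos: [0.424, -0.0069, 0.2018]
gripper_width: 0.0916
time_s: 37.47
tcp_pos: [0.3789, 0.1441, 0.2252]
eef_rot: [3.141, -0.0, 0.579]
time_s: 37.88
tcp_pos: [0.3337, 0.2943, 0.2501]
eef_rot: [3.141, 0.0, 0.83]
time_s: 38.3
tcp_pos: [0.2887, 0.4443, 0.275]
eef_rot: [3.141, 0.0, 1.08]
2.8948863636363638 3.2815934065934065 ref 2.973333333333333
long hue diff at centre [152 156 151] [152 156 169]
   scene 1 [ 0.4634 -0.0185] [0.0, 0.0] 0.0
medium hue diff at centre [217 212 191] [152 156 168]
   scene 398 [0.4484 0.2463] [42.73443603515625, 102.80855560302734] 0.050501585
round hue diff at centre [160 163 158] [153 159 169]
   scene 300 [0.6286 0.1564] [48.50597381591797, 50.689666748046875] 0.94422257
block hue diff at centre [214 208 189] [154 159 169]
   scene 184 [ 0.4447 -0.2564] [22.831775665283203, 44.46119689941406] -0.25440955
```

Run:
```python
from h import *
s=np.load("scene_z.npy"); t=np.load("top_z.npy")
for n,im,z,seeds in(("scene",s,.037,[(210,234),(218,230)]),("top",t,.037,[(333,230),(335,225)])):
  for c in seeds:
    m=np.zeros((im.shape[0]+2,im.shape[1]+2),np.uint8)
    cv2.floodFill(cv2.medianBlur(im,3),m,c,(0,0,0),(9,9,9),(9,9,9),4|(255<<8)|cv2.FLOODFILL_MASK_ONLY)
    pts=cv2.findNonZero(m[1:-1,1:-1])[:,0]; print(n,len(pts),*rect(plane(n,pts,z)))
```

```text
scene 928 [ 0.4258 -0.0054] [50.559749603271484, 157.44667053222656] 0.34209764
scene 928 [ 0.4258 -0.0054] [50.559749603271484, 157.44667053222656] 0.34209764
top 1211 [ 0.4198 -0.0021] [64.019775390625, 168.0196990966797] 0.33783054
top 1211 [ 0.4198 -0.0021] [64.019775390625, 168.0196990966797] 0.33783054
```

```bash
python3 -c "
from cell import ctrl
print(ctrl.close_job())"
```

```text
the job is handed in; nothing more can be done
None
```

All four stones were set down gently and flat, right way up, in their matching holders, the oil bottle and jar did not move, and the job was handed in at about 38 s; the final check was by camera measurements, not a viewed picture.

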